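# Set the depth stop of a bench drill stand on an instrument box and lock it

### The arm

A 6-joint arm with a two-finger parallel gripper is mounted at the origin on the work surface. World frame = base frame: x ahead of the robot, y to its left, z up, the work surface at z = 0. Lengths are in m, angles in rad, forces in N, time in s.
With the tool pointing down it reaches from about 0.35 to 0.975 m from the base axis. Payload 4.9 kg.
Tool frame: the origin (TCP) lies at the very end of the fingers, on their centre line; the grasp point (between the pads) lies 19 mm behind it (ctrl.pinch_z is the distance from the TCP to the grasp point, in m); z points along the fingers, y is the direction in which the jaws open and shut (so a half turn about z gives the same grasp; the last joint's range is limited). The gripper opens to 85 mm and grips with 20 to 120 N. Pads are 22 mm wide; open, the fingers measure 114 mm over their backs; the gripper's body (76 mm by 85 mm) begins 54 mm behind the grasp point. The pads swing forward as they close: fully open they stand 13 mm farther back than shut.
Start: joints at [1.143, 0.053, 1.613, -0, 1.476, -0.119], TCP at [0.19, 0.595, 0.231] pointing down, gripper open.
Joint ranges: [-3.01, 3.01], [-1.01, 2.22], [0.06, 2.58], [-1.02, 4.17], [0.09, 2.62], [-3.14, 3.14]. Speed limits (rad/s): [2.57, 2.57, 3.14, 3.14, 3.14, 3.14].

### API

Orientations are given as a rotation vector (axis times angle).
In Python, from station import ctrl gives the robot as it stands.
- The arm moves only by the tool carry_out, never from a script. Its argument "series" is a list of rows, each a list of 7 numbers: the shift along the world's x, y, z each as a share of 0.025 m, from -1 to 1, then the turn, a rotation vector about the world's x, y, z each as a share of 0.1 rad, from -1 to 1, then the opening, from 0 (shut) to 1 (fully open). A call has 1 to 12 rows; each row shifts and turns the commanded pose from where the row before left it; what a row does not reach is not made up. A row lasts 1/10 s, in which the tool goes at most 50 mm and 8.59 degrees, less where a joint would pass 70% of its speed; a pose out of reach is approached as far as the arm can. A call with a number of a shift or a turn outside -1 to 1 is refused whole. A call with a gripper value outside its range is refused whole. The fingers move at their own pace and stop on an object; "grip_force" is the grip in N (left out, the last holds). Time passes only in rows, so rows that do not move let the fingers close. It gives the time, the measured TCP pose, the force and the opening at its end, in the units of the state.
- ctrl.get_obs(): the state, without advancing time (a new reading comes with each control period).
- ctrl.get_image(name): name is "side" or "top"; returns a dict with "frame" (420x560x3 uint8, blue, green, red), "fx", "fy", "cx", "cy" (pixels), "k1" (the pictures are not rectified: a ray, as slopes to the right and down, at radius r is drawn at 1 + k1 r^2 times it, then the intrinsics apply), "R" (3x3) and "t" (3): a world point X has camera coordinates R X + t. Camera axes: x right, y down, z forward; pixel columns grow to the right and rows downward; lengths in m; the calibration is good to about 2 mm. A picture is of the moment at which its call begins. There is no depth.
- ctrl.finish_job(): hands the job in, once; it reports no verdict.
Trained networks look in a picture, given as the dict that the camera call returned (one of the last four; its "shot" number tells which), for a name from the list of things; names that differ only in an ending like _2 or _b are one class to them, and where a whole thing is asked for, a point or a joint stands for the part that bears it (a point fixed in the world has none). Each returns a list of dicts, best first, with "p" (0 to 1); they miss things now and then, are a little off and sometimes report something else, mostly with a low value. They report only what shows in the picture. A call takes as long as a camera call. They do not tell look-alikes from the thing itself.
- ctrl.trace(picture, name): "mask" (420x560 bool, what is visible of it) and "rect" ([left, top, width, height] as shares, 0 to 1, of the picture: columns of its width, rows of its height, round what is visible of it).
- ctrl.mark_of(picture, name): "position" ([column, row] as shares, 0 to 1, of the picture: columns of its width, rows of its height: a listed point, or the origin of a listed thing).
The state is a dict: "t": time; "q": joint angles; "dq": joint speeds; "effort": joint torques, N m; "tool_pos": TCP position; "tool_rot": TCP orientation; "contact_force": force on the tool from outside, world axes, zero at the start; "wrist_torque": the same for the moment, N m; "opening": finger opening in m.
Only numpy, scipy, OpenCV 4.12 (cv2) and the standard library are available. Lean on these libraries where they do the work, as an engineer would, in place of code of your own. Each camera call takes 0.05 s, during which the arm holds its last target.

### The job

The drill stand's head already stands at the finished drilling depth, so set its depth stop on the aluminium box: swing the red clamp lever open, push the stop rod down gently until its foot just rests on the box lid, without bearing hard on it, then swing the lever back until the clamp is tight. The foot must still be resting on the lid when you let go, and nothing else on the bench may be shifted.

Things in the scene. Friction and masses are not known exactly. Their poses are not given: they have to be found in the camera images.
- drill_stand: fixed bench drill stand: grey base plate 260 (its x) x 320 (its y) x 22 mm, origin at the centre of the plate's underside, its -x side towards the robot; a 12 mm high fence strip 45 mm behind the centre; a steel column (34 mm thick, top 300 mm above the bench) stands on its x axis 95 mm behind the centre
- drill_head: green drill head fixed on the column, its height differs from case to case; axes as the stand's; origin on the column axis, level with the stop bracket's underside. Upright motor (46 mm thick) at (-107, 0) mm, top 123 mm above the origin; chuck and bit hang below it. An arm leads from it to +y, to the aluminium stop bracket: 36 (x) x 64 (y) mm centred at (-107, 100), 0 to 24 mm above the origin
- stop_rod: depth stop: upright steel rod, 10 mm thick, 92 mm to +y of the motor axis; only slides up and down. Origin: centre of the flat top of its black knob (26 mm wide, 20 high). Its screw-on foot, 18 mm wide, ends about 132 mm below (up to 4 mm off). Clamp open: slides stiffly at about 4 N (more if fast), stays where left. Clamp tight: held fast. Foot starts 15 to 60 mm above the lid; both are rigid
- clamp_lever (a joint): angle (rad) of the red clamp lever, turning level on an upright pin on the bracket: 0 = wide open, pointing to the head's +y; grows counter-clockwise from above; 1.55 = tight, pointing to the head's -x; stop at 1.6. Its cam bites on the rod from about 0.65; below 0.5 the rod is free; beyond 1.2 it is tight. Starts tight, stays where left. Pushed 75 mm out it takes 3 N free, about 5 N tight
- lever_pivot (a point): on the axis of the lever's upright pin, at mid height of the lever; 23 mm further out (+y) than the stop rod's axis
- lever_end (a point): point in the lever at mid height, 80 mm from the pin axis; the lever is a red bar 13 mm high and 12 mm wide, widening to 16 mm over its last 26 mm, ending 98 mm from the pin; its underside is 2 mm above the bracket's top. Nothing stands under or beside the outer half of it
- box: loose cast aluminium instrument box with its flat lid on, 95 (its x) x 145 (its y) mm, about 0.6 kg, standing on the base plate under the stop; origin at the centre of its underside; lid top about 50 mm above it (a rough casting, up to 3 mm off)
- chuck_key: loose steel T-shaped chuck key, about 60 x 44 mm and 13 mm high, lying on the right front corner of the drill stand's base plate; bystander; origin under its middle
- coax_socket: loose panel coax socket, 26 mm square flange with a 21 mm high barrel, standing on the front of the base plate; bystander; origin under its middle
- chip_brush: loose hand brush, 190 mm long, on the bench at the left; bystander
- calliper: loose digital calliper, 230 mm long, 11 mm high, on the bench at the left near the robot; bystander
- screwdriver: loose screwdriver, 200 mm long, on the bench at the right; bystander
- fist_mic: loose black hand microphone, 95 x 56 x 26 mm, on the bench at the right; bystander
- mug: loose blue mug, 82 mm wide, 95 mm high, on the bench at the far left; bystander
- solder_reel: loose solder reel, 56 mm wide, 40 mm high, on the bench at the right near the robot; bystander
There are look-alikes about, which are no part of the job. Of the things like the box, leave any that is pink or yellow; of the rest the larger one is meant.

How it is judged:
On the way, in this order (a step that is already met when the one before it is completed fails the run):
1. the clamp lever is swung open (value of joint clamp_lever below 0.5 rad), for 0.1 s.
2. with the clamp open, the foot is brought down onto the lid (contact force between stop_rod and box above 0.5 N and value of joint clamp_lever below 0.6 rad), for 0.2 s.
At the end, for the whole second after the job is handed in: the clamp lever is at 1.2 rad or more (tight), the stop's foot rests on the box lid (contact force above 0.4 N) and the box is at rest within 8 mm of where it stood (value of joint clamp_lever above 1.2 rad and contact force between stop_rod and box above 0.4 N and linear speed of box below 0.02 m/s and distance of box from where it was at the start of the episode below 0.008 m); the robot touches nothing.
It fails at once if the stop's foot bears on the box lid with more than 25 N (contact force between stop_rod and box above 25 N).
It fails at once if the box is shifted by more than 8 mm (distance of box from where it was at the start of the episode above 0.008 m).
It fails at once if a bystander is shifted by more than 20 mm (distance of any of chuck_key, coax_socket, chip_brush, calliper, screwdriver, fist_mic, mug, solder_reel from where it was at the start of the episode above 0.02 m).
It also fails if it takes over 64 s, if anything falls off the work surface, if the arm or the gripper's body presses on something with over 40 N, if the wrist force passes 120 N, or if a joint passes its speed limit or range.

## Working session

There is one attempt and no reset: what is moved stays moved. The work goes in short steps, Python scripts to look and compute and a tool call to move; the robot and the scene stay as the last step left them, time stands still between calls to the robot, and variables do not carry over. Pictures are saved under pics/ and viewed, and the job is handed in when it is done.

Besides the shell and the picture viewer there is one more tool, called after "Call:" as a command line: name --pt "numbers of a row" for each row, then --argument value for the rest. carry_out: Moves the arm, as the interface text tells. Shift numbers are shares of 0.025 m and turn numbers shares of 0.1 rad, none past 1 either way. Its arguments: {"type":"object","properties":{"series":{"type":"array"},"grip_force":{"type":"number"}},"required":["series"]}

```bash
ls; mkdir -p pics
cat > h.py <<'E'
import numpy as np, cv2
from station import ctrl
def pix(im,name,n=3):
    return [(round(d['p'],2),round(d['position'][0]*560,1),round(d['position'][1]*420,1)) for d in ctrl.mark_of(im,name)[:n]]
def ray(im,u,v):
    K=np.array([[im['fx'],0,im['cx']],[0,im['fy'],im['cy']],[0,0,1]])
    p=cv2.undistortPoints(np.array([[[u,v]]],float),K,np.array([im['k1'],0,0,0,0.]),)[0,0]
    R=np.array(im['R']);t=np.array(im['t'])
    d=R.T@np.array([p[0],p[1],1]);c=-R.T@t
    return c,d/np.linalg.norm(d)
def atz(im,u,v,z):
    c,d=ray(im,u,v); return c+d*(z-c[2])/d[2]
def proj(im,X):
    x=np.array(im['R'])@np.array(X,float)+np.array(im['t']); a=x[:2]/x[2]; a=a*(1+im['k1']*(a@a))
    return np.array([im['fx']*a[0]+im['cx'],im['fy']*a[1]+im['cy']])
def tri(rs):
    A=np.zeros((3,3));b=np.zeros(3)
    for c,d in rs:
        P=np.eye(3)-np.outer(d,d);A+=P;b+=P@c
    X=np.linalg.solve(A,b)
    return X,[round(np.linalg.norm((np.eye(3)-np.outer(d,d))@(X-c))*1000,1) for c,d in rs]
E
cat > a.py <<'E'
from h import *
ims={n:ctrl.get_image(n) for n in('side','top')}
for n,im in ims.items():
    cv2.imwrite(f'pics/{n}0.png',im['frame'])
    c=-np.array(im['R']).T@im['t'];print(n,c,im['fx'],im['k1'],im['frame'].shape)
for nm in ['drill_stand','drill_head','stop_rod','lever_pivot','lever_end','box','chuck_key','coax_socket','clamp_lever']:
    for n,im in ims.items():
        try: print(nm,n,pix(im,nm))
        except Exception as e: print(nm,n,e)
for nm in ['stop_rod','lever_pivot','lever_end']:
    print(nm,tri([ray(im,*pix(im,nm)[0][1:]) for im in ims.values() if pix(im,nm)]))
print(ctrl.get_obs())
E
python3 a.py
```

```text
pics
side [-0.27733075 -0.9690738   1.11981308] 543.0456160814532 -0.17713572734022281 (420, 560, 3)
top [ 0.2440183  -0.01780589  1.64383127] 426.01808333523945 -0.08182656370456987 (420, 560, 3)
drill_stand side [(0.84, 318.2, 254.1)]
drill_stand top [(0.78, 288.4, 197.3), (0.6, 175.9, 222.1)]
drill_head side [(0.8, 338.2, 200.2), (0.73, 265.3, 214.2)]
drill_head top [(0.87, 283.6, 164.9)]
stop_rod side [(0.62, 288.2, 178.9)]
stop_rod top [(0.52, 262.8, 192.5)]
lever_pivot side [(0.93, 285.4, 197.5)]
lever_pivot top [(0.72, 261.6, 202.6), (0.31, 263.3, 202.2)]
lever_end side [(0.56, 291.3, 176.6), (0.5, 318.5, 255.1), (0.23, 289.3, 197.6)]
lever_end top [(0.66, 262.6, 224.0)]
box side [(0.79, 289.0, 237.8), (0.68, 261.7, 215.4), (0.68, 265.1, 333.9)]
box top [(0.76, 216.2, 198.9), (0.74, 261.4, 202.0), (0.7, 221.0, 261.0)]
chuck_key side [(0.66, 337.0, 277.2), (0.62, 265.0, 212.6)]
chuck_key top [(0.42, 322.1, 211.4), (0.3, 285.3, 166.9)]
coax_socket side [(0.48, 315.9, 272.5)]
coax_socket top [(0.58, 307.4, 218.3)]
clamp_lever side it knows: box, calliper, chip_brush, chuck_key, c
[... 514 characters left out ...]
0.29227008]), [np.float64(45.0), np.float64(45.0)])
{'t': 1.5, 'q': array([ 1.14302255e+00,  5.27028339e-02,  1.61288820e+00, -5.80721340e-07,
        1.47598119e+00, -1.18988277e-01]), 'dq': array([ 0.00186425,  0.00207874,  0.00029976, -0.00050387, -0.00123949,
       -0.00077527]), 'effort': array([ 1.64710127e-03, -3.93651366e+01, -3.70459306e+01, -3.45024318e-05,
        3.45254875e-04, -9.60805664e-06]), 'tool_pos': array([0.18992784, 0.59543408, 0.23130887]), 'tool_rot': array([4.83113423e-01, 3.10421772e+00, 3.06479712e-05]), 'contact_force': array([ 0.27547051, -0.12937563, -0.32821865]), 'wrist_torque': array([-0.00311592,  0.04621114, -0.01711107]), 'opening': 0.08537949517409223}
```

Run:
```python
import cv2
a=cv2.imread('pics/top0.png');cv2.imwrite('pics/t1.png',cv2.resize(a[120:300,160:400],None,fx=3.3,fy=3.3,interpolation=2))
a=cv2.imread('pics/side0.png');cv2.imwrite('pics/s1.png',cv2.resize(a[130:310,200:440],None,fx=3.3,fy=3.3,interpolation=2))
```

```text
(no output)
```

View pics/t1.png

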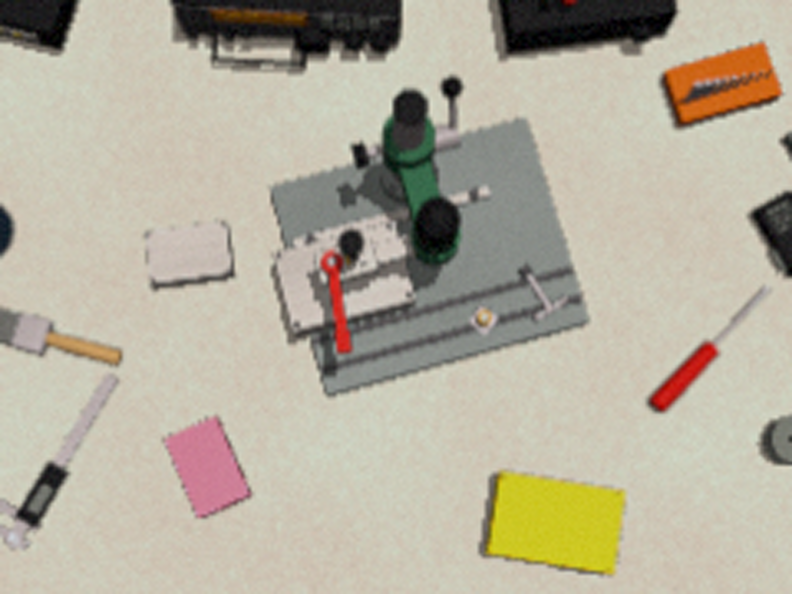

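View pics/s1.png

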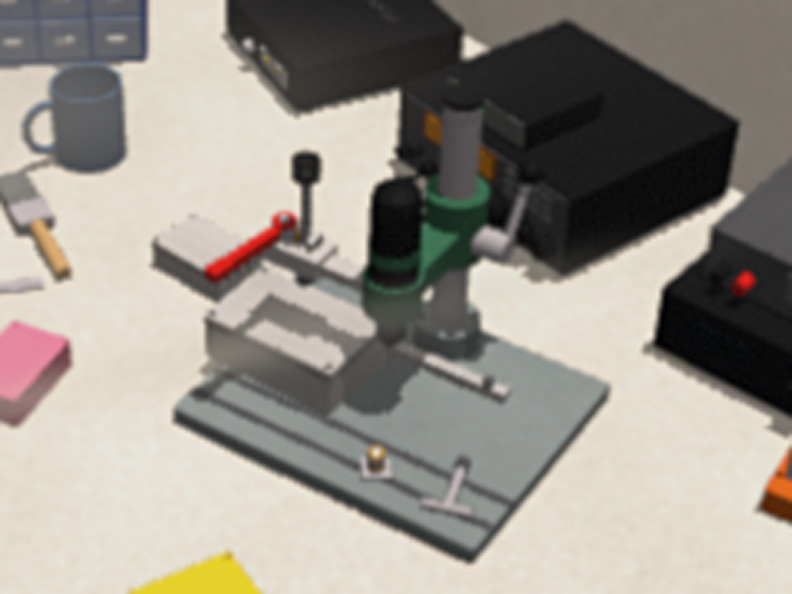

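View pics/top0.png

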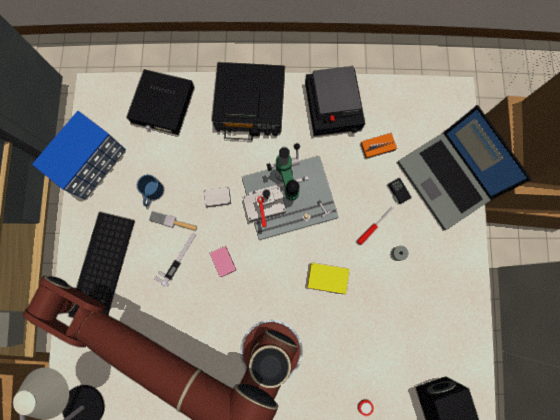

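View pics/side0.png

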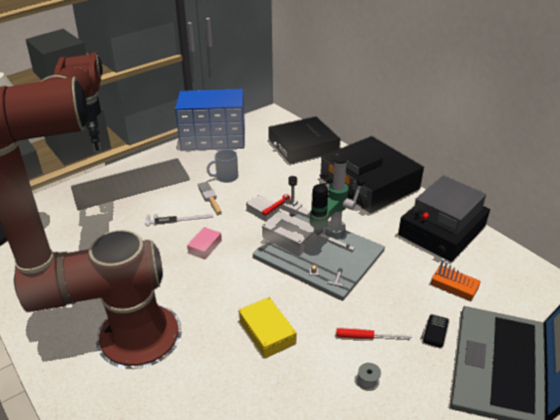

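Run:
```python
import cv2
def z(f,x0,y0,w,h,s,o):
    a=cv2.imread(f)[y0:y0+h,x0:x0+w];a=cv2.resize(a,None,fx=s,fy=s,interpolation=cv2.INTER_CUBIC)
    for k in range(0,w,10):
        cv2.line(a,(k*s,0),(k*s,6),(0,0,255),1);cv2.putText(a,str(x0+k),(k*s,16),0,.35,(0,0,255),1)
    for k in range(0,h,10):
        cv2.line(a,(0,k*s),(6,k*s),(0,0,255),1);cv2.putText(a,str(y0+k),(8,k*s+4),0,.35,(0,0,255),1)
    cv2.imwrite(o,a)
z('pics/top0.png',235,140,105,100,6,'pics/t2.png')
z('pics/side0.png',240,150,150,150,4,'pics/s2.png')
z('pics/side0.png',250,165,90,80,7,'pics/s3.png')
```

```text
(no output)
```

View pics/t2.png

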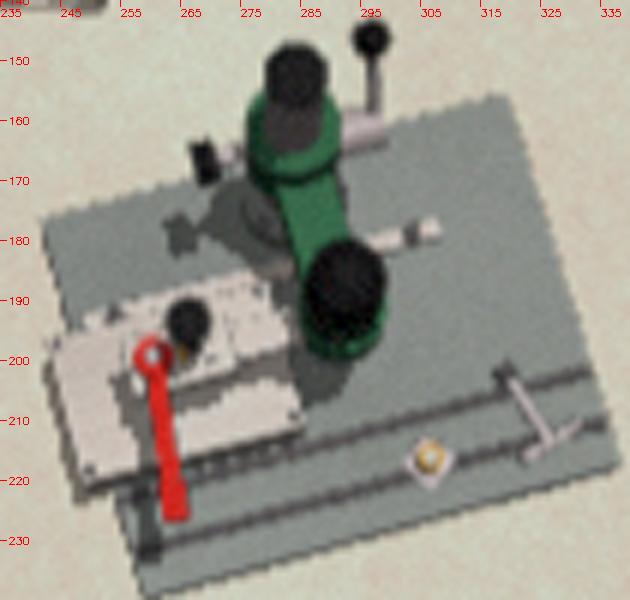

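View pics/s2.png

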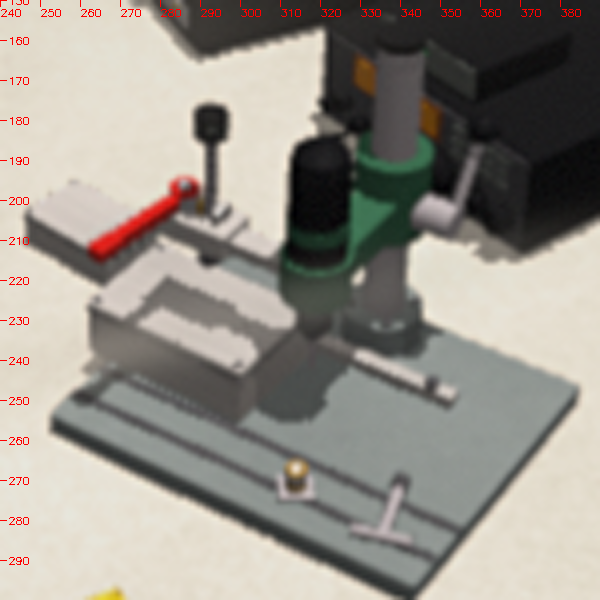

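View pics/s3.png

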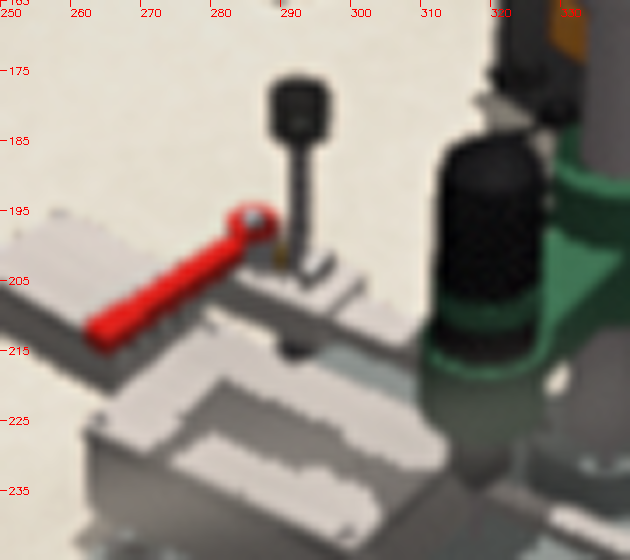

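```bash
cat > fit.py <<'E'
from h import *
import pickle
from scipy.optimize import least_squares
T=ctrl.get_image('top');S=ctrl.get_image('side')
def W(p,lx,ly,z):
    x,y,a=p[:3];return [x+lx*np.cos(a)-ly*np.sin(a),y+lx*np.sin(a)+ly*np.cos(a),z]
def M(p):
    h,kz,phi=p[3:6]
    m={}
    m['FR']=W(p,.13,-.16,.022);m['FL']=W(p,.13,.16,.022);m['NR']=W(p,-.13,-.16,.022);m['NL']=W(p,-.13,.16,.022)
    m['col']=W(p,.095,0,.3);m['mot']=W(p,-.012,0,h+.123);m['knob']=W(p,-.012,.092,kz);m['piv']=W(p,-.012,.115,h+.039)
    m['tip']=W(p,-.012-.098*np.sin(phi),.115+.098*np.cos(phi),h+.0325)
    m['pivm']=W(p,-.012,.115,h+.0325);m['end']=W(p,-.012-.08*np.sin(phi),.115+.08*np.cos(phi),h+.0325)
    return m
OT=dict(FR=(318.8,155.8),FL=(242.2,176.3),NR=(338.3,217),NL=(259.7,239.5),piv=(260.5,199.2),tip=(264.3,226.8),knob=(266.7,193.0),mot=(292.7,185.6),col=(284.3,151.7))
OS=dict(NL=(253,255),NR=(343.8,296.3),FR=(384.5,247),piv=(286,196.7),knob=(292.9,177.6),mot=(320.7,187.1))
def res(p,full=False):
    m=M(p);r=[];k=[]
    for im,O in((T,OT),(S,OS)):
        for n,o in O.items(): e=proj(im,m[n])-o;r+=list(e);k.append((n,e.round(1)))
    return k if full else np.array(r)
s=least_squares(res,[.55,-.03,.26,.15,.24,1.55],loss='soft_l1')
for k in res(s.x,True):print(k)
print(s.x.round(4),s.cost)
for n,v in M(s.x).items():print(n,np.round(v,4))
pickle.dump(s.x,open('p.pkl','wb'))
E
python3 fit.py
```

```text
('FR', array([ 1. , -1.2]))
('FL', array([-0.4, -0.2]))
('NR', array([ 1.1, -0.1]))
('NL', array([-0.1,  0.1]))
('piv', array([0.7, 0.1]))
('tip', array([0. , 0.2]))
('knob', array([ 0.3, -0.3]))
('mot', array([ 0.8, -0.6]))
('col', array([0.5, 0. ]))
('NL', array([-1.7, -2.3]))
('NR', array([-0.4, -0.2]))
('FR', array([ 0.5, -1.8]))
('piv', array([-0.4,  0.7]))
('knob', array([-0.6,  0.1]))
('mot', array([-0.8, -0.5]))
[ 0.5858 -0.0675  0.2894  0.1378  0.2556  1.4084] 6.991693287605739
FR [ 0.7561 -0.1838  0.022 ]
FL [0.6648 0.1229 0.022 ]
NR [ 0.5069 -0.258   0.022 ]
NL [0.4156 0.0487 0.022 ]
col [ 0.6769 -0.0404  0.3   ]
mot [ 0.5743 -0.071   0.2608]
knob [0.5481 0.0172 0.2556]
piv [0.5415 0.0393 0.1768]
tip [0.4443 0.0268 0.1703]
pivm [0.5415 0.0393 0.1703]
end [0.4622 0.0291 0.1703]
```

Call:
carry_out --pt "0.42 -0.946 0 0 0 0 0" --pt "0.42 -0.946 0 0 0 0 0" --pt "0.42 -0.946 0 0 0 0 0" --pt "0.42 -0.946 0 0 0 0 0" --pt "0.42 -0.946 0 0 0 0 0" --pt "0.42 -0.946 0 0 0 0 0" --pt "0.42 -0.946 0 0 0 0 0" --pt "0.42 -0.946 0 0 0 0 0" --pt "0.42 -0.946 0 0 0 0 0" --pt "0.42 -0.946 0 0 0 0 0" --pt "0.42 -0.946 0 0 0 0 0" --pt "0.42 -0.946 0 0 0 0 0" --grip_force 40

```text
t: 2.8
tool_pos: [0.3162, 0.3107, 0.2315]
tool_rot: [0.483, 3.104, 0.001]
contact_force: [-0.2, -0.6, -0.1]
opening: 0.0002
```

Call:
carry_out --pt "0.42 -0.946 0 0 0 0 0" --pt "0.42 -0.946 0 0 0 0 0" --pt "0.42 -0.946 0 0 0 0 0" --pt "0.42 -0.946 0 0 0 0 0" --pt "0.42 -0.946 0 0 0 0 0" --pt "0.42 -0.946 0 0 0 0 0" --pt "0.42 -0.946 0 0 0 0 0" --pt "0.42 -0.946 0 0 0 0 0" --pt "0.42 -0.946 0 0 0 0 0" --pt "0.42 -0.946 0 0 0 0 0" --pt "0.42 -0.946 0 0 0 0 0" --pt "0.42 -0.946 0 0 0 0 0"

```text
t: 4.0
tool_pos: [0.4423, 0.0268, 0.2315]
tool_rot: [0.483, 3.104, 0.0]
contact_force: [-0.5, -0.5, -0.2]
opening: -0.0001
```

Call:
carry_out --pt "0.42 -0.946 0 0 0 0 0" --pt "0.42 -0.946 0 0 0 0 0" --pt "0 0 0 0 0 0 0" --pt "0 0 0 0 0 0 0" --pt "0 0 0 0 0 0 0"

```text
t: 4.5
tool_pos: [0.4627, -0.0189, 0.2313]
tool_rot: [-0.482, -3.104, -0.0]
contact_force: [-0.1, -0.3, -0.3]
opening: 0.0001
```

```bash
cat > look.py <<'E'
import sys
from h import *
import pickle
tag=sys.argv[1]
T=ctrl.get_image('top');S=ctrl.get_image('side')
o=ctrl.get_obs();print(o['t'],o['tool_pos'].round(4),o['contact_force'].round(1))
def z(im,x0,y0,w,h,s,f):
    a=cv2.resize(im['frame'][y0:y0+h,x0:x0+w],None,fx=s,fy=s,interpolation=cv2.INTER_CUBIC)
    p=proj(im,o['tool_pos']);q=(int((p[0]-x0+.5)*s),int((p[1]-y0+.5)*s));cv2.circle(a,q,3,(255,0,255),-1)
    return a
a=z(T,225,140,80,110,5,'');b=z(S,250,150,80,110,5,'')
cv2.imwrite(f'pics/{tag}.png',np.hstack([a,b]))
E
python3 look.py l1
```

```text
4.6 [ 0.4627 -0.0187  0.2314] [ 0.2  1.5 -0.5]
```

View pics/l1.png

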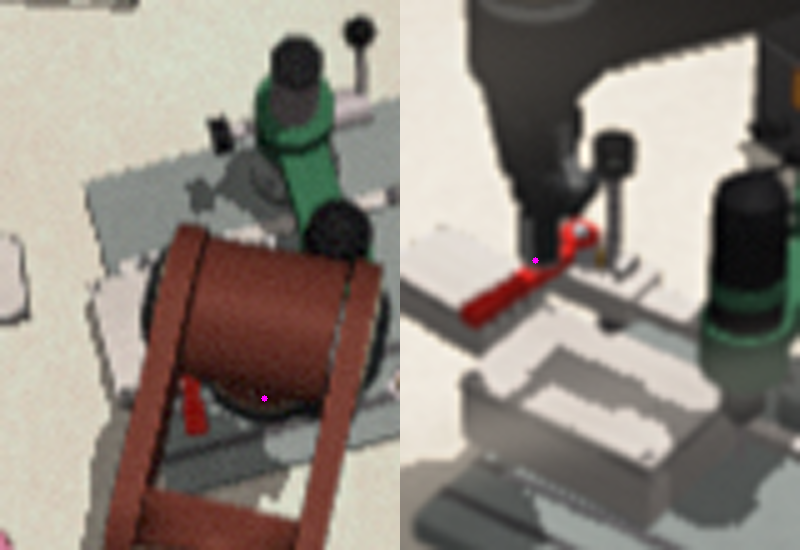

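Call:
carry_out --pt "0 0 -0.76 0 0 0 0" --pt "0 0 -0.76 0 0 0 0" --pt "0 0 -0.76 0 0 0 0" --pt "0 0 -0.76 0 0 0 0" --pt "0 0 0 0 0 0 0" --pt "0 0 0 0 0 0 0"

```text
t: 5.2
tool_pos: [0.4628, -0.019, 0.1555]
tool_rot: [-0.482, -3.104, -0.0]
contact_force: [-0.6, 0.1, 0.4]
opening: -0.0003
```

Call:
carry_out --pt "0 0.3 0 0 0 0 0" --pt "0 0.3 0 0 0 0 0" --pt "0 0.3 0 0 0 0 0" --pt "0 0.2 0 0 0 0 0" --pt "0 0.2 0 0 0 0 0"

```text
t: 5.7
tool_pos: [0.4628, 0.0131, 0.1557]
tool_rot: [-0.482, -3.104, 0.003]
contact_force: [-1.2, -3.3, 1.1]
opening: -0.0002
```

Run:
```python
import numpy as np
a=np.arctan2(-.0263,-.0787)-0.1*np.arange(14)
P=.083*np.c_[np.cos(a),np.sin(a)];print((np.diff(P,axis=0)/.025).round(2).tolist());print((P+[.5415,.0393]).round(3)[-1])
```

```text
[[-0.09, 0.32], [-0.06, 0.33], [-0.02, 0.33], [0.01, 0.33], [0.04, 0.33], [0.07, 0.32], [0.11, 0.31], [0.14, 0.3], [0.17, 0.29], [0.19, 0.27], [0.22, 0.25], [0.24, 0.22], [0.27, 0.2]]
[0.495 0.108]
```

Call:
carry_out --pt "-0.09 0.32 0 0 0 0 0" --pt "-0.06 0.33 0 0 0 0 0" --pt "-0.02 0.33 0 0 0 0 0" --pt "0.01 0.33 0 0 0 0 0" --pt "0.04 0.33 0 0 0 0 0" --pt "0.07 0.32 0 0 0 0 0"

```text
t: 6.3
tool_pos: [0.4615, 0.0626, 0.1551]
tool_rot: [-0.483, -3.104, 0.001]
contact_force: [0.1, -3.3, 0.2]
opening: 0.0003
```

Call:
carry_out --pt "0.11 0.31 0 0 0 0 0" --pt "0.14 0.3 0 0 0 0 0" --pt "0.17 0.29 0 0 0 0 0" --pt "0.19 0.27 0 0 0 0 0" --pt "0.22 0.25 0 0 0 0 0" --pt "0.24 0.22 0 0 0 0 0" --pt "0.27 0.2 0 0 0 0 0"

```text
t: 7.0
tool_pos: [0.4954, 0.1086, 0.1551]
tool_rot: [-0.483, -3.103, -0.0]
contact_force: [-2.0, -2.9, -0.6]
opening: 0.0
```

```bash
python3 look.py l2
```

```text
7.1 [0.4962 0.1091 0.1554] [-0.3  0.6  1.5]
```

View pics/l2.png

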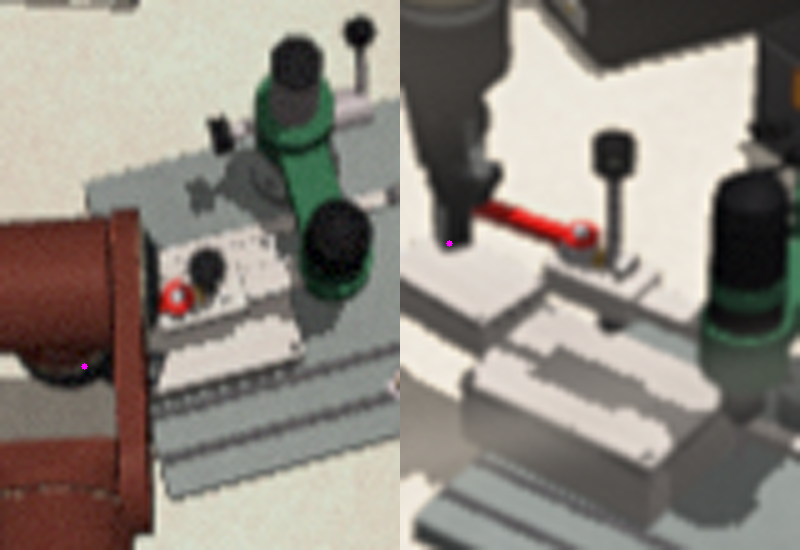

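Run:
```python
from h import *
S=ctrl.get_image('side')
p=atz(S,286.4,197,.174);q=atz(S,266.5,191.5,.1735);d=q-p
print(p,q,np.arctan2(d[1],d[0])-np.pi/2-.285)
for f in (.2,.3,.4,.5,.7):
  a=f+.285;print(f,proj(S,[.5415-np.sin(a)*.06,.0393+np.cos(a)*.06,.1735]))
```

```text
[0.54696124 0.0421807  0.174     ] [0.51871476 0.10238772 0.1735    ] 0.15366938385687207
0.2 [267.15778036 193.63307228]
0.3 [266.41135517 194.72985584]
0.4 [265.8510507  195.86786936]
0.5 [265.48394461 197.03631359]
0.7 [265.34874078 199.41897506]
```

Call:
carry_out --pt "-0.6 -0.2 0 0 0 0 0" --pt "0 0 1 0 0 0 0" --pt "0 0 1 0 0 0 0" --pt "0 0 1 0 0 0 0" --pt "0 0 1 0 0 0 0" --pt "0 0 1 0 0 0 0" --pt "0.68 -0.87 0 0 0 0 0" --pt "0.68 -0.87 0 0 0 0 0" --pt "0.68 -0.87 0 0 0 0 0" --pt "0.68 -0.87 0 0 0 0 0" --pt "0 0 0 0 0 0 0" --pt "0 0 0 0 0 0 0"

```text
t: 8.35
tool_pos: [0.5482, 0.0161, 0.2803]
tool_rot: [-0.484, -3.104, -0.002]
contact_force: [-0.7, 0.5, 0.3]
opening: 0.0002
```

```bash
python3 look.py l3
```

```text
8.45 [0.5478 0.0167 0.2804] [-0.2  0.4 -0.5]
```

View pics/l3.png

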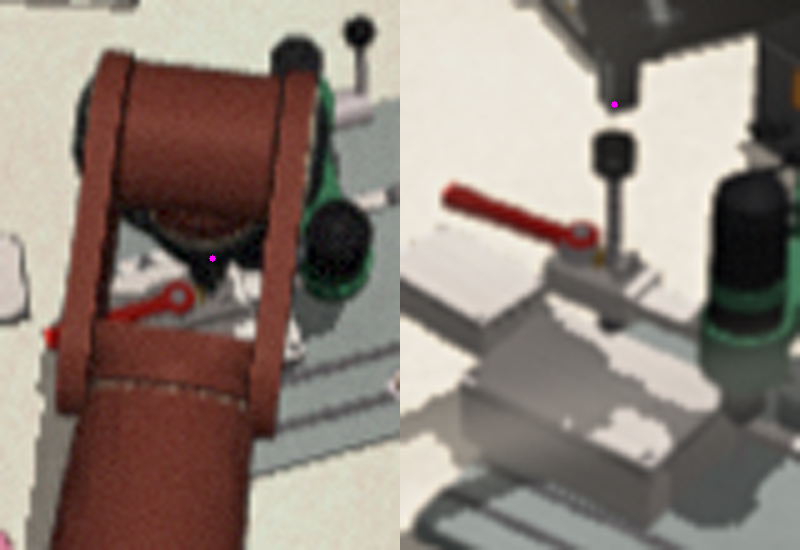

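Call:
carry_out --pt "0 0 -0.3 0 0 0 0" --pt "0 0 -0.3 0 0 0 0" --pt "0 0 -0.2 0 0 0 0" --pt "0 0 -0.1 0 0 0 0" --pt "0 0 -0.1 0 0 0 0" --pt "0 0 -0.1 0 0 0 0" --pt "0 0 0 0 0 0 0"

```text
t: 9.15
tool_pos: [0.5482, 0.0161, 0.2529]
tool_rot: [0.483, 3.104, 0.0]
contact_force: [-1.3, 1.2, 1.5]
opening: 0.0
```

Call:
carry_out --pt "0 0 -0.1 0 0 0 0" --pt "0 0 -0.1 0 0 0 0" --pt "0 0 -0.1 0 0 0 0"

```text
t: 9.45
tool_pos: [0.5484, 0.016, 0.2454]
tool_rot: [0.483, 3.103, 0.0]
contact_force: [-3.0, 1.1, 3.6]
opening: -0.0002
```

Call:
carry_out --pt "0 0 -0.1 0 0 0 0" --pt "0 0 -0.1 0 0 0 0" --pt "0 0 -0.1 0 0 0 0"

```text
t: 9.75
tool_pos: [0.5484, 0.016, 0.2377]
tool_rot: [0.483, 3.104, 0.0]
contact_force: [-1.8, 0.9, 3.3]
opening: 0.0004
```

Call:
carry_out --pt "0 0 -0.1 0 0 0 0" --pt "0 0 -0.1 0 0 0 0" --pt "0 0 -0.1 0 0 0 0" --pt "0 0 -0.1 0 0 0 0" --pt "0 0 -0.1 0 0 0 0" --pt "0 0 -0.1 0 0 0 0" --pt "0 0 -0.1 0 0 0 0" --pt "0 0 -0.1 0 0 0 0" --pt "0 0 0 0 0 0 0"

```text
t: 10.65
tool_pos: [0.5481, 0.0159, 0.2172]
tool_rot: [-0.483, -3.104, 0.0]
contact_force: [0.5, -0.1, 0.9]
opening: -0.0001
```

```bash
python3 look.py l4; python3 -c "
from station import ctrl
for i in range(4): ctrl.get_image('top');print(ctrl.get_obs()['contact_force'].round(1))"
```

```text
10.75 [0.548  0.0158 0.2172] [0.4 0.2 0.7]
[0.6 0.4 1.4]
[ 0.8 -0.1  0. ]
[-0.3 -0.2 -0.2]
[ 0.2 -0.   0.2]
```

View pics/l4.png

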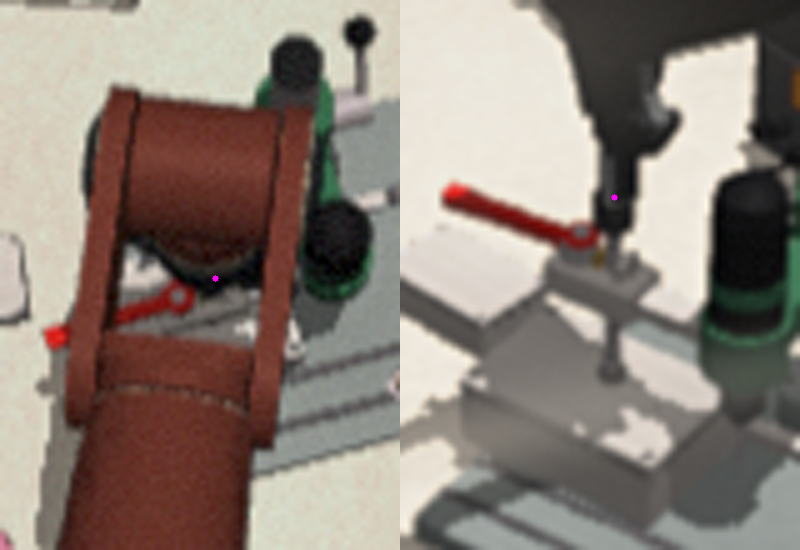

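Call:
carry_out --pt "0 0 -0.04 0 0 0 0" --pt "0 0 -0.04 0 0 0 0" --pt "0 0 -0.04 0 0 0 0" --pt "0 0 -0.04 0 0 0 0" --pt "0 0 -0.04 0 0 0 0"

```text
t: 11.45
tool_pos: [0.548, 0.0159, 0.2127]
tool_rot: [-0.483, -3.104, 0.001]
contact_force: [-3.3, -1.7, 3.7]
opening: 0.0005
```

Call:
carry_out --pt "0 0 -0.03 0 0 0 0" --pt "0 0 -0.03 0 0 0 0"

```text
t: 11.65
tool_pos: [0.5482, 0.0159, 0.2113]
tool_rot: [-0.483, -3.104, 0.0]
contact_force: [-2.5, -0.7, 3.7]
opening: -0.0
```

Call:
carry_out --pt "0 0 -0.03 0 0 0 0" --pt "0 0 -0.03 0 0 0 0"

```text
t: 11.85
tool_pos: [0.5482, 0.0159, 0.2098]
tool_rot: [0.483, 3.104, -0.0]
contact_force: [-3.2, -1.1, 3.3]
opening: -0.0001
```

Call:
carry_out --pt "0 0 -0.02 0 0 0 0" --pt "0 0 -0.02 0 0 0 0"

```text
t: 12.05
tool_pos: [0.5482, 0.016, 0.2088]
tool_rot: [0.483, 3.104, -0.0]
contact_force: [-2.9, -1.2, 3.8]
opening: -0.0001
```

```bash
cat > z.py <<'E'
import sys
from h import *
S=ctrl.get_image('side');print(ctrl.get_obs()['tool_pos'],ctrl.get_obs()['contact_force'])
cv2.imwrite(f'pics/{sys.argv[1]}.png',cv2.resize(S['frame'][190:250,260:340],None,fx=9,fy=9,interpolation=cv2.INTER_CUBIC))
E
python3 z.py z1
```

```text
[0.54817692 0.01595498 0.20867052] [-2.3364133  -1.8497691   4.11788842]
```

View pics/z1.png

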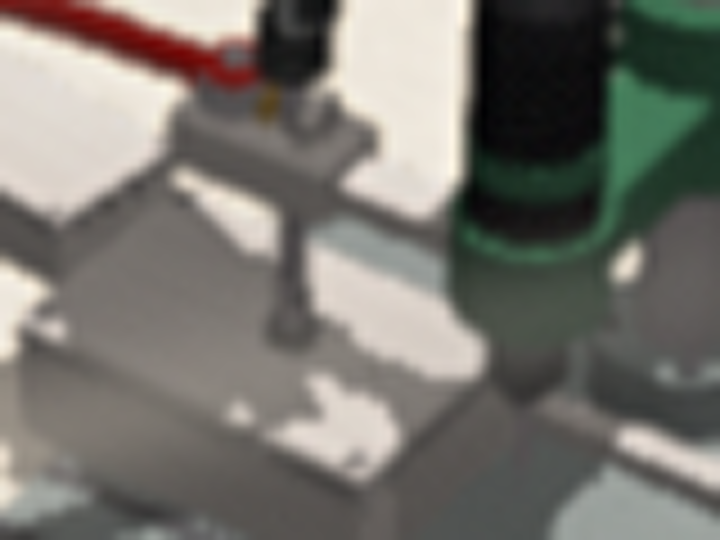

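Call:
carry_out --pt "0 0 -0.02 0 0 0 0" --pt "0 0 -0.02 0 0 0 0"

```text
t: 12.3
tool_pos: [0.5482, 0.016, 0.2078]
tool_rot: [0.483, 3.104, -0.0]
contact_force: [-1.9, -1.0, 3.3]
opening: 0.0002
```

Call:
carry_out --pt "0 0 -0.02 0 0 0 0"

```text
t: 12.4
tool_pos: [0.5483, 0.016, 0.2077]
tool_rot: [0.483, 3.104, -0.0]
contact_force: [-4.4, -1.5, 6.6]
opening: -0.0001
```

Call:
carry_out --pt "0 0 -0.01 0 0 0 0"

```text
t: 12.5
tool_pos: [0.5483, 0.016, 0.2077]
tool_rot: [0.483, 3.104, -0.0]
contact_force: [-4.0, -0.8, 6.2]
opening: -0.0003
```

Call:
carry_out --pt "0 0 -0.01 0 0 0 0" --pt "0 0 -0.01 0 0 0 0"

```text
t: 12.7
tool_pos: [0.5483, 0.016, 0.2077]
tool_rot: [0.483, 3.104, -0.0]
contact_force: [-5.0, -1.0, 9.1]
opening: 0.0003
```

Call:
carry_out --pt "0 0 -0.01 0 0 0 0" --pt "0 0 0 0 0 0 0" --pt "0 0 0 0 0 0 0" --pt "0 0 0 0 0 0 0"

```text
t: 13.1
tool_pos: [0.5483, 0.016, 0.2077]
tool_rot: [0.483, 3.104, -0.0]
contact_force: [-6.3, -2.5, 8.2]
opening: -0.0001
```

```bash
python3 -c "
from station import ctrl
for i in range(3): ctrl.get_image('top');o=ctrl.get_obs();print(o['contact_force'].round(1),o['tool_pos'].round(5))"
```

```text
[-5.2 -0.9  9.5] [0.54828 0.01599 0.20769]
[-5.5 -1.5  8. ] [0.54831 0.016   0.20773]
[-5.1 -1.1  8.4] [0.54829 0.016   0.20773]
```

Call:
carry_out --pt "0 0 0.05 0 0 0 0" --pt "0 0 0.2 0 0 0 0" --pt "0 0 0.5 0 0 0 0" --pt "0 0 1 0 0 0 0" --pt "0 0 1 0 0 0 0" --pt "0.06 0.97 0 0 0 0 0" --pt "0.06 0.97 0 0 0 0 0" --pt "0.06 0.97 0 0 0 0 0" --pt "0.07 0.97 0 0 0 0 0" --pt "0.07 0.97 0 0 0 0 0" --pt "0 0 0 0 0 0 0" --pt "0 0 0 0 0 0 0"

```text
t: 14.45
tool_pos: [0.5563, 0.1375, 0.2755]
tool_rot: [0.481, 3.104, -0.0]
contact_force: [-0.7, -0.1, -0.5]
opening: 0.0002
```

```bash
python3 look.py l5
```

```text
14.55 [0.5563 0.1366 0.2753] [0.  0.8 0.6]
```

View pics/l5.png

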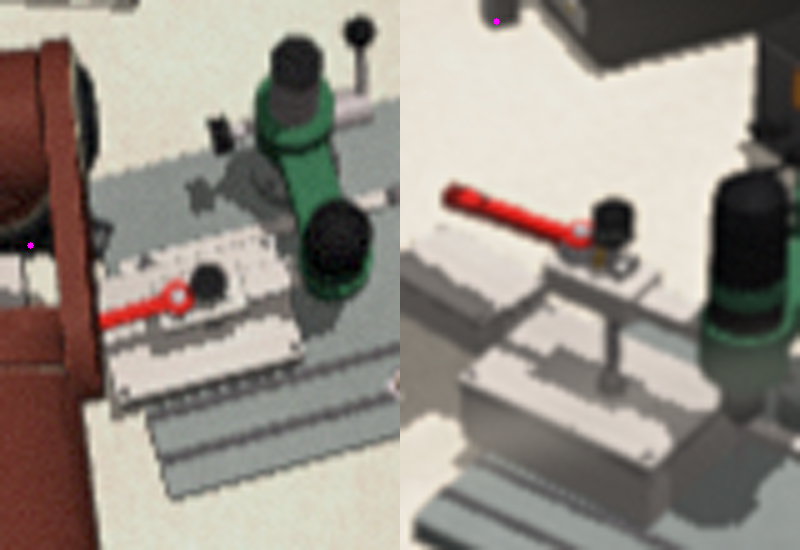

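Run:
```python
import numpy as np
f=np.arange(-.35,1.31,.11);f=np.append(f,1.30);a=np.pi/2+.2894+f
P=.083*np.c_[np.cos(a),np.sin(a)]+[.5415,.0393];print(f,P[0],P[-1]);print((np.diff(P,axis=0)/.025).round(2).tolist())
```

```text
[-0.35 -0.24 -0.13 -0.02  0.09  0.2   0.31  0.42  0.53  0.64  0.75  0.86
  0.97  1.08  1.19  1.3   1.3 ] [0.54652672 0.12214764] [0.45851436 0.03775598]
[[-0.37, 0.0], [-0.36, -0.04], [-0.36, -0.08], [-0.35, -0.12], [-0.33, -0.15], [-0.31, -0.19], [-0.29, -0.22], [-0.26, -0.25], [-0.23, -0.28], [-0.2, -0.3], [-0.17, -0.32], [-0.13, -0.34], [-0.09, -0.35], [-0.05, -0.36], [-0.01, -0.36], [0.0, -0.0]]
```

Call:
carry_out --pt "-0.38 -0.58 0 0 0 0 0" --pt "0 0 -0.96 0 0 0 0" --pt "0 0 -0.96 0 0 0 0" --pt "0 0 -0.96 0 0 0 0" --pt "0 0 -0.96 0 0 0 0" --pt "0 0 -0.96 0 0 0 0" --pt "0 0 0 0 0 0 0"

```text
t: 15.25
tool_pos: [0.5441, 0.1215, 0.1509]
tool_rot: [-0.484, -3.096, 0.003]
contact_force: [-0.9, -0.3, 0.0]
opening: 0.0001
```

```bash
python3 look.py l6
```

```text
15.35 [0.5467 0.122  0.1553] [ 0.2 -0.5  0.2]
```

View pics/l6.png

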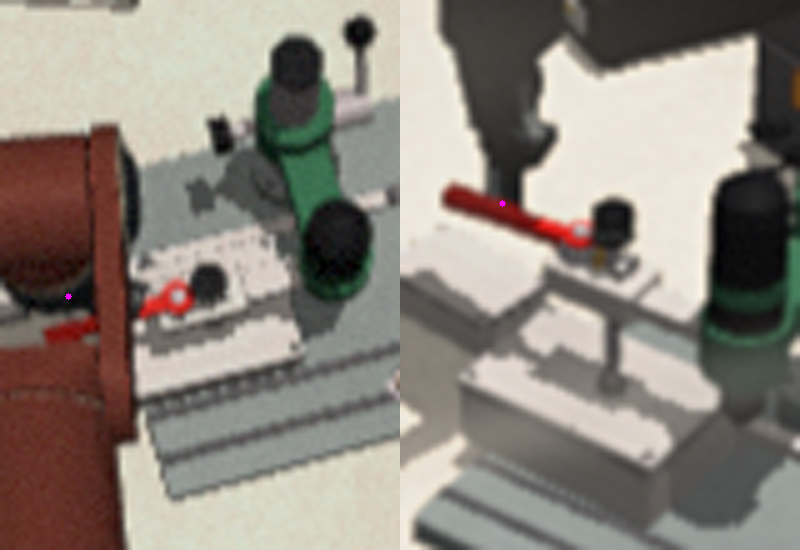

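Call:
carry_out --pt "-0.37 0 0 0 0 0 0" --pt "-0.36 -0.04 0 0 0 0 0" --pt "-0.36 -0.08 0 0 0 0 0" --pt "-0.35 -0.12 0 0 0 0 0" --pt "-0.33 -0.15 0 0 0 0 0" --pt "-0.31 -0.19 0 0 0 0 0" --pt "-0.29 -0.22 0 0 0 0 0" --pt "-0.26 -0.25 0 0 0 0 0"

```text
t: 16.15
tool_pos: [0.4896, 0.0908, 0.1583]
tool_rot: [0.478, 3.075, -0.012]
contact_force: [38.1, -19.4, -17.3]
opening: 0.0004
```

Call:
carry_out --pt "-0.23 -0.28 0 0 0 0 0" --pt "-0.2 -0.3 0 0 0 0 0" --pt "-0.17 -0.32 0 0 0 0 0" --pt "-0.13 -0.34 0 0 0 0 0" --pt "-0.09 -0.35 0 0 0 0 0" --pt "-0.05 -0.36 0 0 0 0 0"

```text
t: 16.75
tool_pos: [0.4591, 0.0479, 0.156]
tool_rot: [0.482, 3.103, 0.002]
contact_force: [1.3, 3.1, 0.2]
opening: -0.0001
```

```bash
python3 look.py l7
```

```text
16.85 [0.4586 0.0468 0.1552] [ 0.2 -0.3 -0.6]
```

View pics/l7.png

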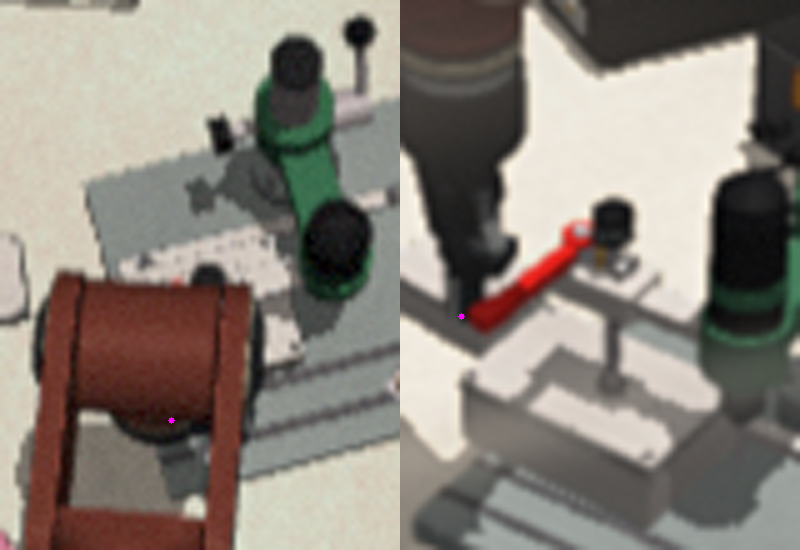

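Call:
carry_out --pt "-0.01 -0.2 0 0 0 0 0" --pt "0 -0.2 0 0 0 0 0"

```text
t: 17.05
tool_pos: [0.4588, 0.039, 0.1549]
tool_rot: [-0.482, -3.104, -0.006]
contact_force: [1.4, 18.3, 0.5]
opening: 0.0
```

```bash
python3 look.py l8
python3 - <<'E'
from h import *
T=ctrl.get_image('top');S=ctrl.get_image('side')
cv2.imwrite('pics/f_t.png',T['frame']);cv2.imwrite('pics/f_s.png',S['frame'])
for n,a in(('side',S['frame']),('top',T['frame'])):
    b=cv2.imread(f'pics/{n}0.png');d=cv2.absdiff(a,b).max(2);cv2.imwrite(f'pics/d_{n}.png',np.hstack([d]))
print(ctrl.get_obs()['contact_force'])
E
```

```text
17.15 [0.4588 0.0394 0.155 ] [0.9 9.3 0.9]
[0.74965423 8.07891706 0.3913683 ]
```

View pics/l8.png

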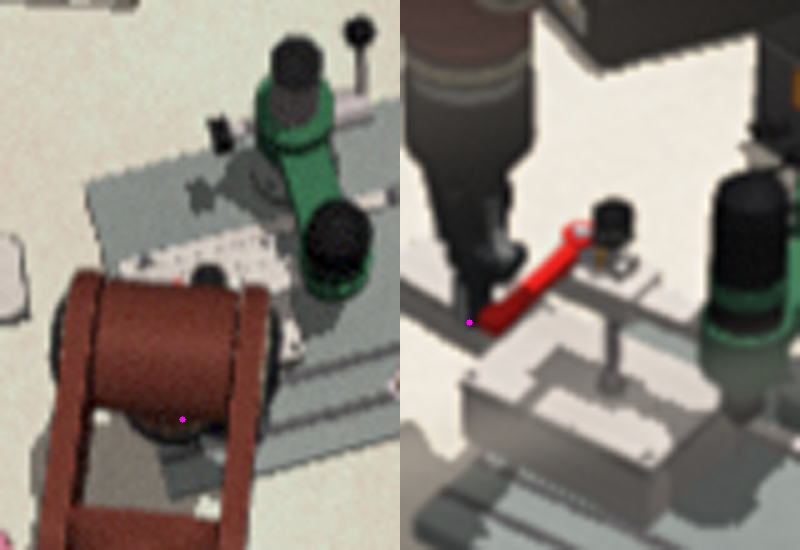

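View pics/f_s.png

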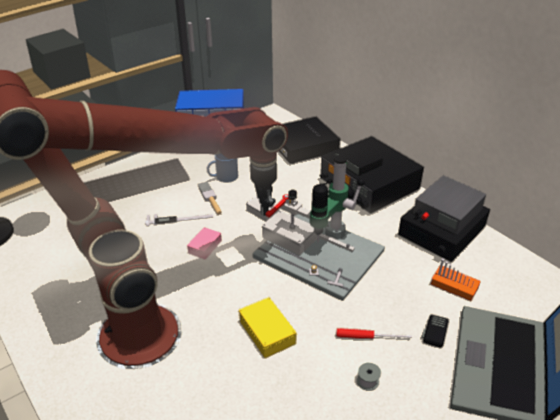

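View pics/d_side.png

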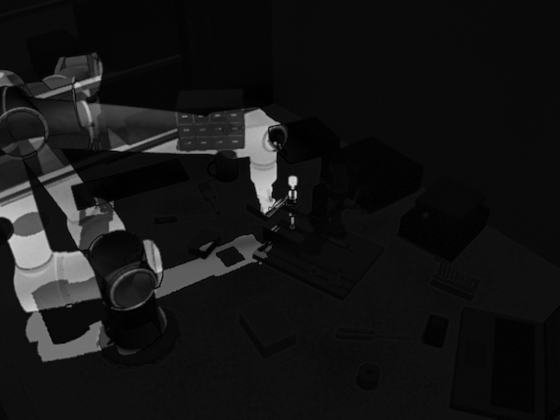

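View pics/d_top.png

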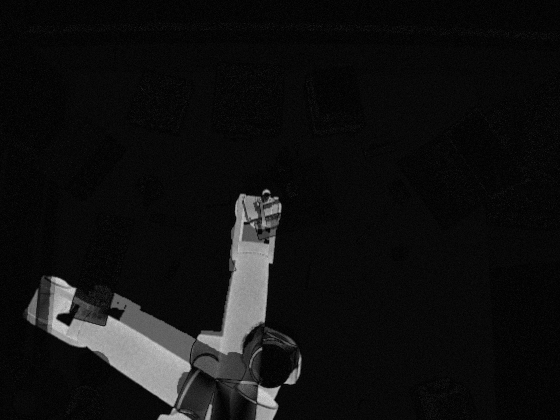

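Call:
carry_out --pt "-0.1 0.3 0 0 0 0 0" --pt "-0.3 0.7 0 0 0 0 0" --pt "-0.3 0.7 0 0 0 0 0" --pt "0 0 0.8 0 0 0 0" --pt "0 0 1 0 0 0 0" --pt "0 0 1 0 0 0 0" --pt "0 0 1 0 0 0 0" --pt "0 0 1 0 0 0 0"

```text
t: 18.05
tool_pos: [0.4409, 0.0799, 0.2756]
tool_rot: [-0.483, -3.103, 0.003]
contact_force: [-0.0, -0.1, -0.0]
opening: -0.0
```

Call:
carry_out --pt "-0.5 1 0 0 0 0 0" --pt "-0.5 1 0 0 0 0 0" --pt "-0.5 1 0 0 0 0 0" --pt "-0.5 1 0 0 0 0 0" --pt "-0.5 1 0 0 0 0 0" --pt "-0.2 1 0 0 0 0 0" --pt "-0.2 1 0 0 0 0 0" --pt "0 1 0 0 0 0 0" --pt "0 1 0 0 0 0 0" --pt "0 1 0 0 0 0 0" --pt "0 0 0 0 0 0 0" --pt "0 0 0 0 0 0 0"

```text
t: 19.25
tool_pos: [0.3686, 0.33, 0.2745]
tool_rot: [-0.482, -3.104, 0.003]
contact_force: [0.8, -0.6, 0.4]
opening: 0.0
```

```bash
python3 look.py l9;  python3 - <<'E'
from h import *
T=ctrl.get_image('top');S=ctrl.get_image('side')
def z(im,x0,y0,w,h,s): return cv2.resize(im['frame'][y0:y0+h,x0:x0+w],None,fx=s,fy=s,interpolation=cv2.INTER_CUBIC)
cv2.imwrite('pics/t9.png',z(T,235,140,105,100,6));cv2.imwrite('pics/s9.png',z(S,250,165,90,80,7))
E
```

```text
19.35 [0.3689 0.3295 0.2748] [ 1.  -0.  -0.1]
```

View pics/t9.png

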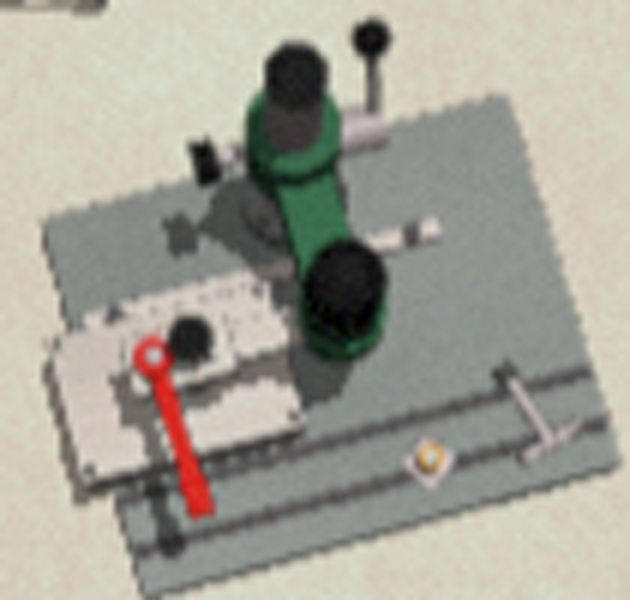

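View pics/s9.png

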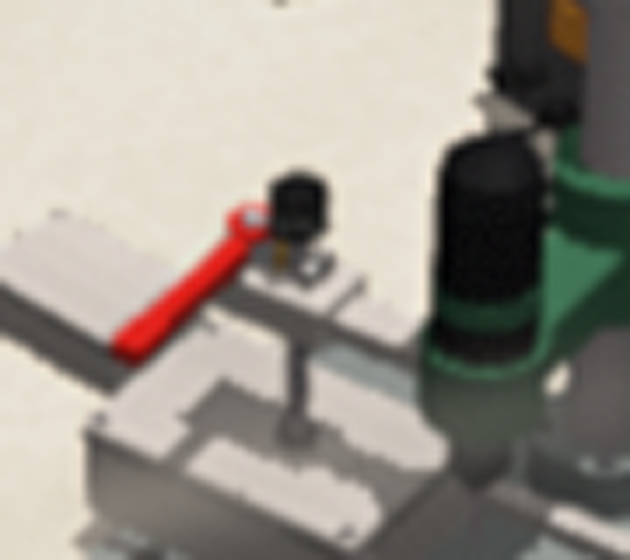

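```bash
python3 -c "
from station import ctrl
print(ctrl.finish_job(),ctrl.get_obs()['t'])"
```

```text
the job is handed in; nothing more can be done
the job is handed in; nothing more can be done
```

I handed the job in at about 19.5 s, with the depth stop set on the aluminium box and the clamp swung shut again. The hand-in gave no verdict.

1. **Lever opened:** I pushed the lever open with the shut fingers. In the picture it stood at about 0.1–0.2 rad.
2. **Foot on the lid:** I pushed the knob down in small steps. The knob top stopped dead at z = 0.2077 m, where a 132 mm rod and the roughly 72 mm lid height would put it. I held about 8.5 N at the tool, which is roughly 4–5 N on the lid after rod friction, for about 0.5 s.
3. **Clamp closed:** I pushed the lever round until the force rose to about 18 N, which I take to be the end stop. The last picture shows it past its starting angle, at about 1.55–1.6 rad.

**Last checks:** The arm is clear of everything with no force on it. In the last pictures the box, chuck key and coax socket are where they started. A comparison of whole pictures, made just before I withdrew the arm, showed no other bystander moved. The foot appears to sit on the lid.

**What I could not confirm or explain:**
- **Contact after release:** the contact force between foot and lid after letting go cannot be measured, so I am relying on the rod staying where it was left.
- **Force spike:** midway through closing the lever, one reading showed about 46 N in total at the wrist, with the tool displaced about 10 mm. It had gone by the next reading. I don't know the cause. It was well under the 120 N wrist limit, but I can't rule out a touch by the gripper's body, where the limit is 40 N.
- **Lever angle:** my camera fit put the lever's starting angle at 1.41 rad where 1.55 was expected, so the angles here are good to about 0.1–0.15 rad.

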